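# Open the curing lamp's shutter by one click

## Task

A crown is about to be light-cured: on the lamp box with the blue grip, slide the shutter along its track by one click, from shut to the middle of its three stops, so that the open hole lies over the light port (not on to the amber filter). Let go with the shutter settled in that stop, and leave the shutter with the green grip where it is.

Things in the scene. Friction and masses are not known exactly. Their poses are not given: they have to be found in the camera images.
- blue_grip (a point): Top centre of the blue grip, 104 mm above the table: an upright tab on a lamp box's shutter plate, 12 mm thick along the track (y), 30 mm wide across it (x), 37 mm high; the plate's top is at 67 mm. Axes: z up, y along the track; the shutter opens towards +y. The fixed box (blue bands) is 110 x 180 mm, with 10 mm wide rails, tops at 70 mm, 34 mm either side of the grip's centreline.
- blue_shutter (a joint): Travel in m of the blue-gripped dark steel shutter plate towards +y. Sprung stops: 0 (shut; starts within 3 mm of it), 0.045 (open hole over the port), 0.090 (amber filter over it). Plate 56 x 163 x 5 mm: the grip is near one end, then blank field, hole, filter. About 5 N pushes it out of a stop; let go within 15 mm of a stop, it is drawn in and stays.
- green_grip (a point): Top centre of the green grip of the other lamp box: a bystander of the same shape, size, height and axes, but with a green grip and bands. Either box may stand on the left or on the right. Nothing else stands within 60 mm of either grip along its track.
- green_shutter (a joint): Travel in m of the green-gripped shutter towards +y of its box, with the same three stops; it starts within 3 mm of 0 (shut) and is to stay there.

How it is judged (in metres and radians):
At the end, for the whole second after the job is handed in: The blue-gripped shutter rests in its middle stop (0.045 m, within 7 mm), with the hole over the port, and the green-gripped shutter is still in its shut stop (less than 12 mm from 0) (value of joint blue_shutter between 0.038 and 0.052 m and velocity of joint blue_shutter between -0.01 and 0.01 m/s and value of joint green_shutter below 0.012 m); the robot touches nothing.
It fails at once if the green-gripped shutter is pushed out of its shut stop (value of joint green_shutter above 0.02 m).
It also fails if it takes over 32 s, if anything falls off the work surface, if the arm or the gripper's body presses on something with over 40 N, if the wrist force passes 120 N, or if a joint passes its speed limit or range.

## Robot

A 7-joint arm with a two-finger parallel gripper is mounted at the origin on the work surface. World frame = base frame: x ahead of the robot, y to its left, z up, the work surface at z = 0. Lengths are in m, angles in degrees, forces in N, time in s.
With the tool pointing down it reaches from about 0.4 to 0.875 m from the base axis. Payload 6.5 kg.
Tool frame: the origin (TCP) lies at the centre of the arm's flange, where the gripper is bolted on; the fingertips stand 173 mm ahead of it and the grasp point (between the pads) lies 155 mm ahead of it (pinch_z is the distance from the TCP to the grasp point, in m); z points along the fingers, y is the direction in which the jaws open and shut (so a half turn about z gives the same grasp; the last joint's range is limited). The gripper opens to 85 mm and grips with 20 to 120 N. Pads are 22 mm wide; open, the fingers measure 114 mm over their backs; the gripper's body (76 mm by 85 mm) begins 54 mm behind the grasp point. The pads swing forward as they close: fully open they stand 13 mm farther back than shut.
Start: joints at [-78.163, 30.733, -0.252, 88.115, 0.149, 61.152, -4.079], TCP at [0.175, 0.626, 0.405] pointing down, gripper open.
Joint ranges: [-154.64, 154.64], [-21.42, 123.67], [-72.66, 72.17], [13.99, 137.28], [-74.86, 254.86], [10.95, 109.41], [-158.01, 158.01]. Speed limits (degrees/s): [136.94, 136.94, 180, 180, 180, 180, 180].

## Interface

Orientations are given as a 3x3 rotation matrix whose columns are the frame's x, y, z axes.
In Python, from workcell import * gives the robot as it stands.
- The arm moves only by the tool step_arm, never from a script. Its argument "rows" is a list of rows, each an object of numbers: "tx", "ty", "tz": the shift along the world's x, y, z in m; "ax", "ay", "az": the turn, a rotation vector about the world's x, y, z in degrees; "claw": the closure, from 0 (fully open) to 1 (shut). A call has 1 to 5 rows; each row shifts and turns the pose as measured when the row begins; what a row does not reach is not made up. A row lasts 1/8 s, in which the tool goes at most 62.5 mm and 10.7 degrees, less where a joint would pass 70% of its speed; a pose out of reach is approached as far as the arm can. A call with a gripper value outside its range is refused whole. The fingers move at their own pace and stop on an object; the grip force is fixed at half the most. Time passes only in rows, so rows that do not move let the fingers close. It gives the time, the measured TCP pose, the force and the opening at its end, in the units of the state.
- read_state(): the state, without advancing time (a new reading comes with each control period).
- capture(name): name is "side" or "top" or "wrist"; returns a dict with "img" (420x560x3 uint8, blue, green, red), "range_z" (420x560 float32, m along the optical axis (not along the pixel's ray), 0 where there is no reading), "vertical_fov" (degrees; the focal length in pixels is half the picture's height over the tangent of half this angle, whatever the lens; pixels are square), "cx", "cy" (the principal point, pixels), "world_from_camera" (4x4, takes a point from camera to world coordinates); the wrist camera has in their place "tool_from_camera" (4x4, takes a point from camera to tool coordinates, whose origin is the TCP and whose axes are the flange's). Camera axes: x right, y up, looking along -z (the intrinsics and any distortion apply to the point x, -y, -z); pixel columns grow to the right and rows downward; lengths in m; the calibration is good to about 2 mm. A picture is of the moment at which its call begins: read the wrist's pose just before it.
- hand_in(): hands the job in, once; it reports no verdict.
The state is a dict: "time": time; "qpos": joint angles; "joint_vel": joint speeds; "effort": joint torques, N m; "ee_pos": TCP position; "eef_rot": TCP orientation; "wrist_force": force on the tool from outside, world axes, zero at the start; "moment": the same for the moment, N m; "opening": opening from 0.0 (shut) to 1.0 (fully open).
Only numpy, scipy, OpenCV 4.12 (cv2) and the standard library are available. Lean on these libraries where they do the work, as an engineer would, in place of code of your own. Each camera call takes 0.05 s, during which the arm holds its last target. There are 200 camera calls.

## Working session

There is one attempt and no reset: what is moved stays moved. The work goes in short steps, Python scripts to look and compute and a tool call to move; the robot and the scene stay as the last step left them, time stands still between calls to the robot, and variables do not carry over. Pictures are saved under pics/ and viewed, about 8 in all and at most 12, crops included, and the job is handed in when it is done.

Besides the shell and the picture viewer there is one more tool, called after ">>>" by a JSON object that holds its "name" and its "arguments", one argument or row to a line. step_arm: Moves the arm, as the interface text tells. Its arguments: {"type":"object","properties":{"rows":{"type":"array","items":{"type":"object","properties":{"tx":{"type":"number"},"ty":{"type":"number"},"tz":{"type":"number"},"ax":{"type":"number"},"ay":{"type":"number"},"az":{"type":"number"},"claw":{"type":"number"}}}}},"required":["rows"]}

```bash
mkdir -p pics; cat > h.py <<'E'
from workcell import *
import numpy as np, cv2
def K(c):
    h,w=c["img"].shape[:2]; f=h/2/np.tan(np.radians(c["vertical_fov"])/2); return f,c["cx"],c["cy"]
def pts(c,T,m):
    f,cx,cy=K(c); v,u=np.nonzero(m&(c["range_z"]>0)); z=c["range_z"][v,u]
    P=np.c_[(u-cx)/f*z,-(v-cy)/f*z,-z,np.ones(len(z))]
    return (T@P.T).T[:,:3],u,v
def mask(img,col):
    h=cv2.cvtColor(img,cv2.COLOR_BGR2HSV); lo,hi={'blue':(100,130),'green':(45,85)}[col]
    return (h[...,0]>=lo)&(h[...,0]<=hi)&(h[...,1]>110)&(h[...,2]>50)
E
python3 - <<'E'
from h import *
s=read_state(); print(s)
a=[]
for n in("top","side"):
    c=capture(n); a.append(c["img"]); print(n,[k for k in c],c["vertical_fov"],c["cx"],c["cy"])
    cv2.imwrite(f"pics/{n}1.png",c["img"])
    T=np.array(c["world_from_camera"]); print(T.round(3))
    for col in("blue","green"):
        p,u,v=pts(c,T,mask(c["img"],col)); k=(p[:,2]>.09)&(p[:,2]<.12)
        if k.sum(): 
            print(col,k.sum(),np.median(p[k],0).round(4),p[k].min(0).round(3),p[k].max(0).round(3),u[k].mean(),v[k].mean(), cv2.minAreaRect(p[k][:,:2].astype(np.float32)*1000))
E
```

```text
{'time': 0.0, 'qpos': array([-78.16142401,  30.77952096,  -0.25455208,  88.17158467,
         0.14908182,  61.15231799,  -4.08198756]), 'joint_vel': array([-0.03284681, -0.10796798, -0.01132984,  0.02382225,  0.00830023,
        0.0343552 ,  0.05588625]), 'effort': array([-4.98661411e-04, -5.83399844e+01,  1.04839157e+00, -2.59111762e+01,
        1.23823804e-02,  9.46213142e-03, -1.00851346e-05]), 'ee_pos': array([0.175047  , 0.62563698, 0.40378386]), 'eef_rot': array([[-9.63023052e-01,  2.69418771e-01, -3.56964966e-04],
       [ 2.69418976e-01,  9.63021446e-01, -1.76355166e-03],
       [-1.31369003e-04, -1.79451404e-03, -9.99998381e-01]]), 'wrist_force': array([-0.29560348,  0.57723243,  0.04882202]), 'moment': array([0.02031054, 0.03616022, 0.03789387]), 'opening': 1.0047769979653927}
top ['img', 'range_z', 'vertical_fov', 'cx', 'cy', 'world_from_camera'] 49.1211799178733 276.8603488851165 204.12302505497047
[[ 0.     0.989 -0.146  0.419]
 [-1.    -0.001 -0.008  0.023]
 [-0.008  0.146  0.989  0.974]
 [ 0.     0.     0.     1.   ]]
blue 479 [0.7545 0.5731 0.1051] [ 0.58  -0.327  0.0
[... 376 characters left out ...]
04102)
side ['img', 'range_z', 'vertical_fov', 'cx', 'cy', 'world_from_camera'] 53.673647869427604 279.14717610688405 201.23657776067742
[[-0.927  0.261 -0.269  0.287]
 [-0.375 -0.667  0.643  0.608]
 [-0.012  0.697  0.717  0.789]
 [ 0.     0.     0.     1.   ]]
blue 2411 [ 1.3296 -0.2215  0.1045] [ 0.582 -1.053  0.09 ] [1.338 0.582 0.12 ] 91.26047283284944 115.73662380754874 ((1098.83251953125, -191.760986328125), (686.9953002929688, 1646.812744140625), 37.606380462646484)
green 76 [ 0.465  -0.1585  0.1016] [ 0.452 -0.169  0.091] [ 0.48  -0.151  0.106] 331.5263157894737 169.89473684210526 ((465.7303771972656, -159.86441040039062), (27.358644485473633, 14.208871841430664), 18.709808349609375)
```

```bash
ls pics; ls
```

```text
side1.png
top1.png
h.py
pics
```

View pics/top1.png

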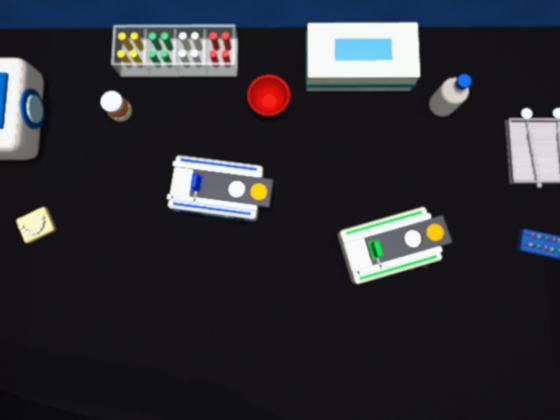

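View pics/side1.png

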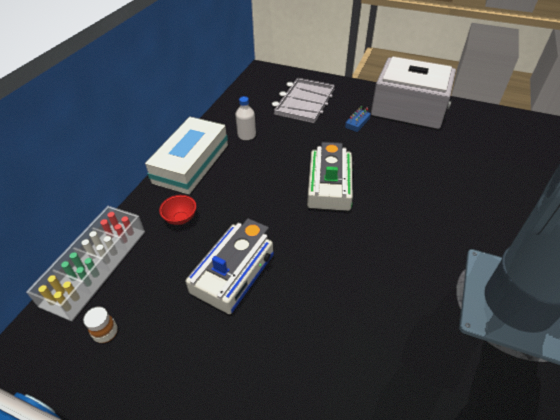

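The grip/shutter layout is clear. The blue box is on the left, with its grip near (196,181), hole (237,188) and filter (259,191). The green grip is at (376,248). The hole lies right of box centre, so opening goes towards the grip end (image left, about world +y). Next I'll measure the blue grip and its axis.

```bash
python3 - <<'E'
from h import *
def ray(c,T,u,v,z):
    f,cx,cy=K(c); d=T[:3,:3]@np.array([(u-cx)/f,-(v-cy)/f,-1]); o=T[:3,3]; return o+d*(z-o[2])/d[2]
for n,box in(("top",(165,150,280,225)),("side",(185,215,275,310))):
    c=capture(n); T=np.array(c["world_from_camera"]); m=mask(c["img"],"blue"); r=np.zeros_like(m); r[box[1]:box[3],box[0]:box[2]]=1; m&=r
    p,u,v=pts(c,T,m)
    k=p[:,2]>.099; print(n,'grip top',k.sum(),p[k].mean(0).round(4),cv2.minAreaRect(p[k][:,:2].astype(np.float32)*1000))
    nl,lab,st,ce=cv2.connectedComponentsWithStats(m.astype(np.uint8))
    for i in range(1,nl):
        if st[i,4]>25:
            q,_,_=pts(c,T,lab==i); w=np.linalg.svd(q[:,:2]-q[:,:2].mean(0),full_matrices=False)[2][0]
            print(st[i],q.mean(0).round(4),'dir deg',np.degrees(np.arctan2(w[1],w[0])).round(2),'zmed',np.median(q[:,2]).round(4))
    hs=cv2.cvtColor(c["img"],cv2.COLOR_BGR2HSV)
    am=(hs[...,0]>15)&(hs[...,0]<30)&(hs[...,1]>150)&(hs[...,2]>120)&r
    v,u=np.nonzero(am); a=ray(c,T,u.mean(),v.mean(),.067); print('amber',u.mean(),v.mean(),a.round(4))
E
```

```text
top grip top 77 [0.5949 0.1909 0.1024] ((594.5722045898438, 191.0738983154297), (10.260802268981934, 28.219104766845703), 83.53817749023438)
[181 159  76  11 176] [0.6366 0.151  0.0597] dir deg -97.55 zmed 0.0597
[191 172  12  21 195] [0.5937 0.189  0.0863] dir deg 169.92 zmed 0.0886
[173 203  77  12 182] [0.5454 0.1625 0.06  ] dir deg -97.67 zmed 0.0599
[173 210  52   9 104] [0.5389 0.1956 0.0224] dir deg -97.64 zmed 0.0257
amber 258.1981981981982 191.13063063063063 [0.5788 0.0679 0.067 ]
side grip top 81 [0.5961 0.1925 0.1036] ((596.6575927734375, 191.89303588867188), (12.017446517944336, 28.39410400390625), 81.77571868896484)
[190 227  43  51 103] [0.6413 0.1532 0.0612] dir deg 82.26 zmed 0.0613
[227 243  41  54 149] [0.5491 0.1661 0.0613] dir deg 82.4 zmed 0.0611
[211 256  19  20 229] [0.5955 0.1942 0.0885] dir deg 173.58 zmed 0.089
[232 261  37  49 167] [0.5394 0.1776 0.0241] dir deg 82.53 zmed 0.0249
amber 251.78861788617886 230.03252032520325 [0.5823 0.0671 0.067 ]
```

>>> {"name": "step_arm", "arguments": {
  "rows": [
    {"tx":0.042,"ty":-0.0435,"az":1.6,"claw":0},
    {"tx":0.042,"ty":-0.0435,"az":1.6,"claw":0},
    {"tx":0.042,"ty":-0.0435,"az":1.6,"claw":0},
    {"tx":0.042,"ty":-0.0435,"az":1.6,"claw":0},
    {"tx":0.042,"ty":-0.0435,"az":1.6,"claw":0}
  ]
}}

```text
$.rows[0]: bad value
```

>>> {"name": "step_arm", "arguments": {
  "rows": [
    {"tx":0.042,"ty":-0.0435,"tz":0.0,"ax":0.0,"ay":0.0,"az":1.6,"claw":0.0},
    {"tx":0.042,"ty":-0.0435,"tz":0.0,"ax":0.0,"ay":0.0,"az":1.6,"claw":0.0},
    {"tx":0.042,"ty":-0.0435,"tz":0.0,"ax":0.0,"ay":0.0,"az":1.6,"claw":0.0},
    {"tx":0.042,"ty":-0.0435,"tz":0.0,"ax":0.0,"ay":0.0,"az":1.6,"claw":0.0},
    {"tx":0.042,"ty":-0.0435,"tz":0.0,"ax":0.0,"ay":0.0,"az":1.6,"claw":0.0}
  ]
}}

```text
time: 0.82
ee_pos: [0.3848, 0.405, 0.4032]
eef_rot: [[-0.993, 0.117, -0.002], [0.117, 0.993, 0.001], [0.003, 0.0, -1.0]]
wrist_force: [0.8, 1.0, 0.0]
opening: 1.0
```

>>> {"name": "step_arm", "arguments": {
  "rows": [
    {"tx":0.042,"ty":-0.043,"tz":0.0,"ax":0.0,"ay":0.0,"az":-0.3,"claw":0.0},
    {"tx":0.042,"ty":-0.043,"tz":0.0,"ax":0.0,"ay":0.0,"az":-0.3,"claw":0.0},
    {"tx":0.042,"ty":-0.043,"tz":-0.01,"ax":0.0,"ay":0.0,"az":-0.3,"claw":0.0},
    {"tx":0.042,"ty":-0.043,"tz":-0.01,"ax":0.0,"ay":0.0,"az":0.0,"claw":0.0},
    {"tx":0.042,"ty":-0.042,"tz":-0.01,"ax":0.0,"ay":0.0,"az":0.0,"claw":0.0}
  ]
}}

```text
time: 1.45
ee_pos: [0.6003, 0.1837, 0.3738]
eef_rot: [[-0.991, 0.132, 0.0], [0.132, 0.991, 0.003], [0.0, 0.003, -1.0]]
wrist_force: [0.4, 0.2, 0.1]
opening: 1.001
```

```bash
cat > w.py <<'E'
from h import *
import sys
s=read_state(); c=capture("wrist"); cv2.imwrite(f"pics/{sys.argv[1]}.png",c["img"])
T=np.eye(4); T[:3,:3]=s["eef_rot"]; T[:3,3]=s["ee_pos"]; print(s["ee_pos"].round(4),np.degrees(np.arctan2(*s["eef_rot"][[1,0],1])).round(2),s["wrist_force"].round(1),s["time"],s["opening"])
T=T@np.array(c["tool_from_camera"]); p,u,v=pts(c,T,mask(c["img"],"blue"))
k=(p[:,2]>.099)&(p[:,2]<.11)
if k.sum()>5: print(k.sum(),p[k].mean(0).round(4),cv2.minAreaRect(p[k][:,:2].astype(np.float32)*1000))
E
python3 w.py w1
```

```text
[0.6003 0.1837 0.3738] 82.41 [0.4 0.2 0.1] 1.45 1.0014815605977205
768 [0.5959 0.1892 0.1039] ((596.636474609375, 189.3187255859375), (11.910642623901367, 29.329559326171875), 82.31237030029297)
```

View pics/w1.png

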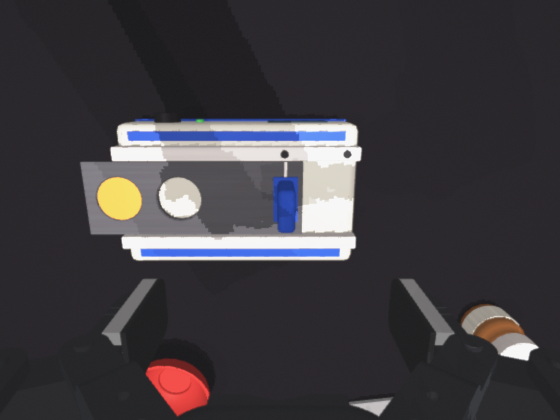

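Wrist view: the blue grip is at (286,205), and its pointer is on the first rail dot (285,154). The next dot is at (348,154) on the +y side, which confirms the direction. I'll descend over the grip.

>>> {"name": "step_arm", "arguments": {
  "rows": [
    {"tx":-0.004,"ty":0.006,"tz":-0.04,"ax":0.0,"ay":0.0,"az":0.0,"claw":0.0},
    {"tx":0.0,"ty":0.0,"tz":-0.03,"ax":0.0,"ay":0.0,"az":0.0,"claw":0.0},
    {"tx":0.0,"ty":0.0,"tz":0.0,"ax":0.0,"ay":0.0,"az":0.0,"claw":0.0}
  ]
}}

```text
time: 1.88
ee_pos: [0.6024, 0.1775, 0.3005]
eef_rot: [[-0.989, 0.148, 0.004], [0.148, 0.989, -0.005], [-0.005, -0.005, -1.0]]
wrist_force: [0.0, -0.2, 0.1]
opening: 0.999
```

```bash
python3 w.py w2
```

```text
[0.6024 0.1775 0.3005] 81.47 [ 0.  -0.2  0.1] 1.875 0.9987658186292816
1447 [0.5954 0.1894 0.1039] ((596.3115234375, 189.4915008544922), (11.885976791381836, 28.960126876831055), 82.10926055908203)
```

>>> {"name": "step_arm", "arguments": {
  "rows": [
    {"tx":-0.0065,"ty":0.012,"tz":0.0,"ax":0.0,"ay":0.0,"az":0.8,"claw":0.0},
    {"tx":0.0,"ty":0.0,"tz":0.0,"ax":0.0,"ay":0.0,"az":0.0,"claw":0.0},
    {"tx":0.0,"ty":0.0,"tz":0.0,"ax":0.0,"ay":0.0,"az":0.0,"claw":0.0}
  ]
}}

```text
time: 2.3
ee_pos: [0.5967, 0.1923, 0.3057]
eef_rot: [[-0.991, 0.132, 0.011], [0.132, 0.991, -0.002], [-0.011, -0.0, -1.0]]
wrist_force: [0.5, 0.8, -0.5]
opening: 1.0
```

>>> {"name": "step_arm", "arguments": {
  "rows": [
    {"tx":0.0,"ty":-0.001,"tz":-0.015,"ax":0.0,"ay":0.5,"az":0.0,"claw":0.0},
    {"tx":0.0,"ty":-0.001,"tz":-0.015,"ax":0.0,"ay":0.0,"az":0.0,"claw":0.0},
    {"tx":0.0,"ty":0.0,"tz":-0.015,"ax":0.0,"ay":0.0,"az":0.0,"claw":0.0},
    {"tx":0.0,"ty":0.0,"tz":0.0,"ax":0.0,"ay":0.0,"az":0.0,"claw":0.0}
  ]
}}

```text
time: 2.8
ee_pos: [0.5963, 0.1895, 0.257]
eef_rot: [[-0.991, 0.132, 0.001], [0.132, 0.991, -0.002], [-0.001, -0.002, -1.0]]
wrist_force: [1.1, 0.1, -0.1]
opening: 0.999
```

Well placed; down 8 mm more, then close.

>>> {"name": "step_arm", "arguments": {
  "rows": [
    {"tx":0.0,"ty":0.0,"tz":-0.007,"ax":0.0,"ay":0.0,"az":0.0,"claw":0.0},
    {"tx":0.0,"ty":0.0,"tz":0.0,"ax":0.0,"ay":0.0,"az":0.0,"claw":0.0},
    {"tx":0.0,"ty":0.0,"tz":0.0,"ax":0.0,"ay":0.0,"az":0.0,"claw":0.5},
    {"tx":0.0,"ty":0.0,"tz":0.0,"ax":0.0,"ay":0.0,"az":0.0,"claw":0.7}
  ]
}}

```text
time: 3.3
ee_pos: [0.5968, 0.1896, 0.2501]
eef_rot: [[-0.991, 0.132, 0.002], [0.132, 0.991, -0.002], [-0.002, -0.002, -1.0]]
wrist_force: [-0.3, 0.3, -0.6]
opening: 0.606
```

>>> {"name": "step_arm", "arguments": {
  "rows": [
    {"tx":0.0,"ty":0.0,"tz":0.0,"ax":0.0,"ay":0.0,"az":0.0,"claw":0.8},
    {"tx":0.0,"ty":0.0,"tz":0.0,"ax":0.0,"ay":0.0,"az":0.0,"claw":1.0},
    {"tx":0.0,"ty":0.0,"tz":0.0,"ax":0.0,"ay":0.0,"az":0.0,"claw":1.0},
    {"tx":0.0,"ty":0.0,"tz":0.0,"ax":0.0,"ay":0.0,"az":0.0,"claw":1.0}
  ]
}}

```text
time: 3.8
ee_pos: [0.597, 0.1899, 0.2508]
eef_rot: [[-0.991, 0.132, 0.003], [0.132, 0.991, -0.001], [-0.003, -0.001, -1.0]]
wrist_force: [-0.4, 0.8, -0.8]
opening: 0.128
```

>>> {"name": "step_arm", "arguments": {
  "rows": [
    {"tx":0.001,"ty":0.009,"tz":0.0,"ax":0.0,"ay":0.0,"az":0.0,"claw":1.0},
    {"tx":0.001,"ty":0.009,"tz":0.0,"ax":0.0,"ay":0.0,"az":0.0,"claw":1.0},
    {"tx":0.001,"ty":0.009,"tz":0.0,"ax":0.0,"ay":0.0,"az":0.0,"claw":1.0},
    {"tx":0.0,"ty":0.0,"tz":0.0,"ax":0.0,"ay":0.0,"az":0.0,"claw":1.0}
  ]
}}

```text
time: 4.3
ee_pos: [0.6006, 0.2179, 0.2509]
eef_rot: [[-0.991, 0.133, 0.004], [0.133, 0.991, -0.002], [-0.004, -0.002, -1.0]]
wrist_force: [0.7, 2.7, -2.4]
opening: 0.132
```

Travelled 28 mm; 17 mm to go (target y≈0.2345, x≈0.603).

>>> {"name": "step_arm", "arguments": {
  "rows": [
    {"tx":0.001,"ty":0.008,"tz":0.0,"ax":0.0,"ay":0.0,"az":0.0,"claw":1.0},
    {"tx":0.001,"ty":0.007,"tz":0.0,"ax":0.0,"ay":0.0,"az":0.0,"claw":1.0},
    {"tx":0.0,"ty":0.0,"tz":0.0,"ax":0.0,"ay":0.0,"az":0.0,"claw":1.0},
    {"tx":0.0,"ty":0.0,"tz":0.0,"ax":0.0,"ay":0.0,"az":0.0,"claw":1.0}
  ]
}}

```text
time: 4.8
ee_pos: [0.6028, 0.2349, 0.2508]
eef_rot: [[-0.991, 0.132, 0.004], [0.132, 0.991, -0.001], [-0.004, -0.001, -1.0]]
wrist_force: [0.8, -0.3, 0.2]
opening: 0.126
```

On the mark with low force. Open, then retreat straight up.

>>> {"name": "step_arm", "arguments": {
  "rows": [
    {"tx":0.0,"ty":0.0,"tz":0.0,"ax":0.0,"ay":0.0,"az":0.0,"claw":0.6},
    {"tx":0.0,"ty":0.0,"tz":0.0,"ax":0.0,"ay":0.0,"az":0.0,"claw":0.2},
    {"tx":0.0,"ty":0.0,"tz":0.0,"ax":0.0,"ay":0.0,"az":0.0,"claw":0.0},
    {"tx":0.0,"ty":0.0,"tz":0.0,"ax":0.0,"ay":0.0,"az":0.0,"claw":0.0},
    {"tx":0.0,"ty":0.0,"tz":0.0,"ax":0.0,"ay":0.0,"az":0.0,"claw":0.0}
  ]
}}

```text
time: 5.42
ee_pos: [0.6024, 0.2337, 0.2506]
eef_rot: [[-0.991, 0.133, 0.003], [0.133, 0.991, -0.003], [-0.003, -0.002, -1.0]]
wrist_force: [0.8, -0.6, -1.1]
opening: 0.997
```

>>> {"name": "step_arm", "arguments": {
  "rows": [
    {"tx":0.0,"ty":0.0,"tz":0.02,"ax":0.0,"ay":0.0,"az":0.0,"claw":0.0},
    {"tx":0.0,"ty":0.0,"tz":0.04,"ax":0.0,"ay":0.0,"az":0.0,"claw":0.0},
    {"tx":0.0,"ty":0.0,"tz":0.05,"ax":0.0,"ay":0.0,"az":0.0,"claw":0.0},
    {"tx":0.0,"ty":0.0,"tz":0.0,"ax":0.0,"ay":0.0,"az":0.0,"claw":0.0},
    {"tx":0.0,"ty":0.0,"tz":0.0,"ax":0.0,"ay":0.0,"az":0.0,"claw":0.0}
  ]
}}

```text
time: 6.05
ee_pos: [0.6022, 0.2336, 0.3689]
eef_rot: [[-0.991, 0.133, 0.005], [0.133, 0.991, -0.001], [-0.006, -0.001, -1.0]]
wrist_force: [0.5, 0.1, -0.7]
opening: 1.003
```

```bash
python3 w.py w3; python3 - <<'E'
from h import *
c=capture("side"); cv2.imwrite("pics/side2.png",c["img"])
p,u,v=pts(c,np.array(c["world_from_camera"]),mask(c["img"],"green")); k=(p[:,2]>.09)&(p[:,2]<.12); print(np.median(p[k],0).round(4))
E
```

```text
[0.6022 0.2336 0.3689] 82.35 [ 0.5  0.1 -0.7] 6.05 1.0029767805296184
776 [0.6018 0.2334 0.1039] ((602.7039184570312, 233.1998291015625), (11.292774200439453, 29.731935501098633), 82.63988494873047)
[ 0.4656 -0.1584  0.1008]
```

View pics/w3.png

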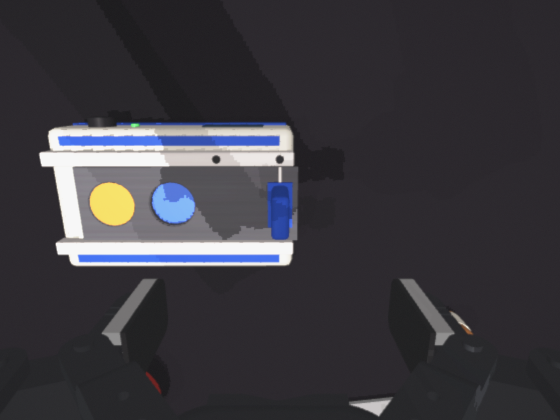

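The wrist view shows the pointer at (280,174) in line with the second rail dot (280,159). The hole at (174,203) now shows blue light, so it lies over the port. The grip moved about 44 mm, the green grip hasn't moved, and the gripper is clear.

```bash
python3 -c "
from workcell import *
print(hand_in())"
```

```text
the job is handed in; nothing more can be done
None
```

I gripped the blue tab across its thickness, slid the shutter about 45 mm towards +y, opened the gripper and backed straight up. I then handed the job in at about 6 s of the 32 s allowed.

**Blue shutter:** in the last wrist view the pointer is on the middle mark and the hole shows the blue port light. The wrist camera measured about 44 mm of grip travel between the before and after views.

**Green shutter:** its grip is still where it started, to within 1 mm in the side camera.

**Robot:** the gripper is fully open and about 10 cm above the grip. The wrist force at the end of each move stayed under 4 N.

No check failed or disagreed. The first move call was refused as "bad value" because some fields were left out of its rows; I resent it in full.

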